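# Load the bench shaker with tint samples and bar them in

## Task

Load the paint shaker: switch its isolator fully off (pointer at the red dot), lift the retaining bar off the cradle and lay it aside on the bench, and take every blue-capped bottle out of the crate and stand them upright in one row on the black strip of the cradle, leaving the other colours in the crate. Once all are in, lay the bar back, grip block up, across the two posts over the bottles, down between the cheeks and centred end to end, and last of all switch the isolator fully on again (pointer at the green dot). Do not shove the other things on the bench about; if something gets knocked out of place, put it right.

Things in the scene. Friction and masses are not known exactly. Their poses are not given: they have to be found in the camera images.
- cradle: Fixed shaker cradle: steel plate 140 (x) x 330 (y) x 10 mm, origin under its centre. Black strip 44 x 258 mm along y down its middle, flush, for the bottles. At y = +-142 mm a grey post 66 (x) x 22 (y) mm, its flat top 82 mm above the bench, with yellow cheeks 18 mm higher on both x sides, 50 mm apart inside. 262 mm clear between the posts
- bar: Loose aluminium retaining bar 330 (y) x 40 (x) x 8 mm, 0.35 kg, with an orange grip block on the middle of its top, 60 (y) x 18 (x) x 34 mm high (its top 42 mm above the underside). Origin at the centre of the underside. Starts lying across the two posts of the empty cradle; the bench between robot and cradle is free to lay it aside
- isolator: Fixed grey isolator box 120 x 120 x 70 mm high, origin under its centre; the handle turns about its z axis. On its top, 52 mm from the axis, a red dot (off) in its x direction and a green dot (on) 60 degrees anticlockwise of it seen from above
- isolator_handle (a joint): Angle of the rotary isolator handle in rad: 0 = off (white pointer at the red dot), 1.047 = on (pointer at the green dot), growing anticlockwise seen from above; it stays where it is left, stops at both ends. Starts on
- isolator_grip (a point): Grip point of the isolator handle, on its axis, 100 mm above the bench. The handle is a red bar 84 mm long, 16 mm wide, from 78 to 112 mm above the bench, lying along this point's x axis, with a white pointer mark at its +x end
- crate: Fixed low open black crate 250 (x) x 134 (y) x 40 mm high, walls and floor 5 mm; origin under its centre. It and the isolator stand to the left and right of the cradle, either way round
- blue1: Blue-capped sample bottle (three to five of blue1..blue5 are there; None if absent): body 44 mm across, 42 mm high, white with a coloured band; cap on top 28 mm across, 24 mm high (66 mm overall), 0.12 kg; origin under its centre, z up. Starts upright in the crate, in any of its eight places (2 x 4, 56 mm apart)
- blue2: Blue-capped sample bottle (three to five of blue1..blue5 are there; None if absent): body 44 mm across, 42 mm high, white with a coloured band; cap on top 28 mm across, 24 mm high (66 mm overall), 0.12 kg; origin under its centre, z up. Starts upright in the crate, in any of its eight places (2 x 4, 56 mm apart)
- blue3: Blue-capped sample bottle (three to five of blue1..blue5 are there; None if absent): body 44 mm across, 42 mm high, white with a coloured band; cap on top 28 mm across, 24 mm high (66 mm overall), 0.12 kg; origin under its centre, z up. Starts upright in the crate, in any of its eight places (2 x 4, 56 mm apart)
- blue4: Blue-capped sample bottle (three to five of blue1..blue5 are there; None if absent): body 44 mm across, 42 mm high, white with a coloured band; cap on top 28 mm across, 24 mm high (66 mm overall), 0.12 kg; origin under its centre, z up. Starts upright in the crate, in any of its eight places (2 x 4, 56 mm apart)
- blue5: Blue-capped sample bottle (three to five of blue1..blue5 are there; None if absent): body 44 mm across, 42 mm high, white with a coloured band; cap on top 28 mm across, 24 mm high (66 mm overall), 0.12 kg; origin under its centre, z up. Starts upright in the crate, in any of its eight places (2 x 4, 56 mm apart)
- red_bottle: Red-capped sample bottle, to be left in the crate: body 44 mm across, 42 mm high, white with a coloured band; cap on top 28 mm across, 24 mm high (66 mm overall), 0.12 kg; origin under its centre, z up. Starts upright in the crate, in any of its eight places (2 x 4, 56 mm apart)
- yellow_bottle: Yellow-capped sample bottle, to be left in the crate: body 44 mm across, 42 mm high, white with a coloured band; cap on top 28 mm across, 24 mm high (66 mm overall), 0.12 kg; origin under its centre, z up. Starts upright in the crate, in any of its eight places (2 x 4, 56 mm apart)
- green_bottle: Green-capped sample bottle, to be left in the crate: body 44 mm across, 42 mm high, white with a coloured band; cap on top 28 mm across, 24 mm high (66 mm overall), 0.12 kg; origin under its centre, z up. Starts upright in the crate, in any of its eight places (2 x 4, 56 mm apart)
- paint_can: Small paint can, 90 mm in diameter, 100 mm high, standing beyond the cradle; a bystander; origin under its centre
- brush: Paint brush lying on the bench beyond the cradle; a bystander
- mallet: Rubber-headed mallet lying on the bench; a bystander
- scraper: Flat scraper lying on the bench; a bystander
- tape_roll: Roll of yellow tape, 80 mm in diameter, 24 mm high, lying flat near the robot; a bystander; origin under its centre
- lid_opener: Screwdriver-like tin opener, 150 mm long, lying near the robot; a bystander
Mind the look-alikes: they are no part of the job. Leave any purple look-alike of the blue4 alone.

How it is judged:
On the way, in this order (a step that is already met when the one before it is completed fails the run):
1. the isolator is switched off (value of joint isolator_handle below 0.12 rad), for 0.2 s.
2. with the isolator off, every blue-capped bottle stands upright in the row in the cradle (value of joint isolator_handle below 0.12 rad and x of blue1 in the frame of cradle between -0.02 and 0.02 m and y of blue1 in the frame of cradle between -0.115 and 0.115 m and z of blue1 in the frame of cradle between 0.004 and 0.018 m and angle between each of blue1, blue2, blue3, blue4, blue5's own z axis and vertical below 0.12 rad and x of blue2 in the frame of cradle between -0.02 and 0.02 m and y of blue2 in the frame of cradle between -0.115 and 0.115 m and z of blue2 in the frame of cradle between 0.004 and 0.018 m and x of blue3 in the frame of cradle between -0.02 and 0.02 m and y of blue3 in the frame of cradle between -0.115 and 0.115 m and z of blue3 in the frame of cradle between 0.004 and 0.018 m and x of blue4 in the frame of cradle between -0.02 and 0.02 m and y of blue4 in the frame of cradle between -0.115 and 0.115 m and z of blue4 in the frame of cradle between 0.004 and 0.018 m and x of blue5 in the frame of cradle between -0.02 and 0.02 m and y of blue5 in the frame of cradle between -0.115 and 0.115 m and z of blue5 in the frame of cradle between 0.004 and 0.018 m), for 0.2 s.
3. with the isolator off, the bar lies across both posts over the bottles (all of step 2 and x of bar in the frame of cradle between -0.012 and 0.012 m and y of bar in the frame of cradle between -0.018 and 0.018 m and z of bar in the frame of cradle between 0.078 and 0.087 m and angle between bar's own z axis and vertical below 0.05 rad and angle between the y axis of bar and the y axis of cradle, either way round below 0.08 rad), for 0.2 s.
At the end, for the whole second after the job is handed in: Isolator on (over 0.93 rad); all blue bottles upright (0.12 rad) on the plate within 20 mm of its middle line and 115 mm of its centre; bar at rest flat on both posts, within 12 mm across, 18 mm lengthwise, 0.08 rad of square; other bottles upright in the crate (value of joint isolator_handle above 0.93 rad and x of blue1 in the frame of cradle between -0.02 and 0.02 m and y of blue1 in the frame of cradle between -0.115 and 0.115 m and z of blue1 in the frame of cradle between 0.004 and 0.018 m and angle between each of blue1, blue2, blue3, blue4, blue5's own z axis and vertical below 0.12 rad and x of blue2 in the frame of cradle between -0.02 and 0.02 m and y of blue2 in the frame of cradle between -0.115 and 0.115 m and z of blue2 in the frame of cradle between 0.004 and 0.018 m and x of blue3 in the frame of cradle between -0.02 and 0.02 m and y of blue3 in the frame of cradle between -0.115 and 0.115 m and z of blue3 in the frame of cradle between 0.004 and 0.018 m and x of blue4 in the frame of cradle between -0.02 and 0.02 m and y of blue4 in the frame of cradle between -0.115 and 0.115 m and z of blue4 in the frame of cradle between 0.004 and 0.018 m and x of blue5 in the frame of cradle between -0.02 and 0.02 m and y of blue5 in the frame of cradle between -0.115 and 0.115 m and z of blue5 in the frame of cradle between 0.004 and 0.018 m and x of bar in the frame of cradle between -0.012 and 0.012 m and y of bar in the frame of cradle between -0.018 and 0.018 m and z of bar in the frame of cradle between 0.078 and 0.087 m and angle between bar's own z axis and vertical below 0.05 rad and angle between the y axis of bar and the y axis of cradle, either way round below 0.08 rad and linear speed of bar below 0.02 m/s and x of red_bottle in the frame of crate between -0.12 and 0.12 m and y of red_bottle in the frame of crate between -0.062 and 0.062 m and z of each of red_bottle, yellow_bottle, green_bottle in the frame of crate below 0.02 m and angle between each of red_bottle, yellow_bottle, green_bottle's own z axis and vertical below 0.2 rad and x of yellow_bottle in the frame of crate between -0.12 and 0.12 m and y of yellow_bottle in the frame of crate between -0.062 and 0.062 m and x of green_bottle in the frame of crate between -0.12 and 0.12 m and y of green_bottle in the frame of crate between -0.062 and 0.062 m); the robot touches nothing.
It fails at once if a bystander (paint can, brush, mallet, scraper, tape roll or lid opener) is shoved more than 5 cm (distance of any of paint_can, brush, mallet, scraper, tape_roll, lid_opener from where it was at the start of the episode above 0.05 m).
It fails at once if a bottle of another colour is lifted out of the crate (z of any of red_bottle, yellow_bottle, green_bottle in the frame of crate above 0.06 m).
Of blue1, blue2, blue3, blue4, blue5 only 3 to 5 are there at a start; the rules pass over those that are not, and their reading is None.
At some moment in a run one of bar, blue1, blue2, blue3, blue4, blue5 may be knocked a few centimetres aside while the robot is not near it.
It also fails if it takes over 210 s, if anything falls off the work surface, if the arm or the gripper's body presses on something with over 40 N, if the wrist force passes 120 N, or if a joint passes its speed limit or range.

## Robot

A 6-joint arm with a two-finger parallel gripper is mounted at the origin on the work surface. World frame = base frame: x ahead of the robot, y to its left, z up, the work surface at z = 0. Lengths are in m, angles in rad, forces in N, time in s.
With the tool pointing down it reaches from about 0.35 to 0.725 m from the base axis. Payload 4.3 kg.
Tool frame: the origin (TCP) lies midway between the tips of the shut fingers; the grasp point (between the pads) lies 19 mm behind it; z points along the fingers, y is the line along which they close (so a half turn about z gives the same grasp; the last joint's range is limited). The gripper opens to 85 mm and grips with 20 to 120 N. Pads are 22 mm wide; open, the fingers measure 114 mm over their backs; the gripper's body (76 mm by 85 mm) begins 54 mm behind the grasp point. The pads swing forward as they close: fully open they stand 13 mm farther back than shut.
Start: joints at [1.053, 0.377, 0.081, 1.274, 0, 1.46], TCP at [0.228, 0.528, 0.231] pointing down, gripper open.
Joint ranges: [-2.72, 2.72], [-0.84, 1.66], [-1.02, 1.22], [-1.77, 2.12], [-1.37, 1.28], [-3.14, 3.14]. Speed limits (rad/s): [2.57, 2.57, 3.14, 3.14, 3.14, 3.14].

## Interface

Orientations are given as a unit quaternion [x, y, z, w].
In Python, from cell import arm, vision gives the robot as it stands.
- The arm moves only by the tool carry_out, never from a script. Its argument "commands" is text: rows parted by semicolons, each of 7 numbers parted by spaces: the shift along the tool's x, y, z in mm, then the turn, a rotation vector about the tool's x, y, z in degrees, then the opening, from 0 (shut) to 1 (fully open). In form: dx dy dz rx ry rz hand; .... A call has 1 to 12 rows; each row is the pose to reach, as a shift and turn from the pose commanded when the call began, along the tool's axes at that moment; what a row does not reach only later rows make up. A row lasts 1/12 s, in which the tool goes at most 41.7 mm and 7.16 degrees, less where a joint would pass 70% of its speed; a pose out of reach is approached as far as the arm can. A call with a gripper value outside its range is refused whole. The fingers move at their own pace and stop on an object; "squeeze" is the grip in N (left out, the last holds). Time passes only in rows, so rows that repeat a pose let the fingers close. It gives the time, the measured TCP pose, the force, the opening and the grip force at its end, in the units of the state.
- arm.state(): the state, without advancing time (a new reading comes with each control period).
- vision.read_camera(name): name is "scene" or "top"; returns (picture, depth): 384x512x3 uint8, red, green, blue; 384x512 float32, m along the optical axis (not along the pixel's ray), 0 where there is no reading.
- vision.camera_info(name): a dict with "vfov" (degrees; the focal length in pixels is half the picture's height over the tangent of half this angle, whatever the lens; pixels are square), "cx", "cy" (the principal point, pixels), "k1" (the pictures are not rectified: a ray, as slopes to the right and down, at radius r is drawn at 1 + k1 r^2 times it, then the intrinsics apply), "R" (3x3) and "t" (3): a world point X has camera coordinates R X + t. Camera axes: x right, y down, z forward; pixel columns grow to the right and rows downward; lengths in m; the calibration is good to about 2 mm. A picture is of the moment at which its call begins. camera_info takes no time and is no camera call.
- arm.finish_job(): hands the job in; it is judged then, once.
The state is a dict: "time_s": time; "joint_positions": joint angles; "dq": joint speeds; "joint_efforts": joint torques, N m; "position": TCP position; "orientation": TCP orientation; "ft_force": force on the tool from outside, world axes, zero at the start; "wrist_torque": the same for the moment, N m; "gripper_width": opening from 0.0 (shut) to 1.0 (fully open); "grip_force": force on a finger pad.
Only numpy, scipy, OpenCV 4.12 (cv2) and the standard library are available. Lean on these libraries where they do the work, as an engineer would, in place of code of your own. Each camera call takes 0.05 s, during which the arm holds its last target. There are 200 camera calls.

## Working session

There is one attempt and no reset: what is moved stays moved. The work goes in short steps, Python scripts to look and compute and a tool call to move; the robot and the scene stay as the last step left them, time stands still between calls to the robot, and variables do not carry over. Pictures are saved under pics/ and viewed, at most 14 in all, crops included, and the job is handed in when it is done.

Besides the shell and the picture viewer there is one more tool, called by a JSON object that holds its "op" and its "data". carry_out: Moves the arm, as the interface text tells. Its arguments: {"type":"object","properties":{"commands":{"type":"string"},"squeeze":{"type":"number"}},"required":["commands"]}

```bash
ls; mkdir -p pics
cat > h.py <<'E'
import numpy as np, cv2
from cell import arm, vision
def look(n,save=None):
    p,d=vision.read_camera(n)
    if save: cv2.imwrite('pics/'+save,cv2.cvtColor(p,cv2.COLOR_RGB2BGR))
    np.savez('/tmp/'+n+'.npz',p=p,d=d); return p,d
def world(n,d):
    c=vision.camera_info(n);h,w=d.shape;f=h/2/np.tan(np.radians(c['vfov'])/2)
    v,u=np.mgrid[:h,:w].astype(float);x=(u-c['cx'])/f;y=(v-c['cy'])/f
    a,b=x.copy(),y.copy()
    for _ in range(10):
        s=1+c['k1']*(a*a+b*b);a=x/s;b=y/s
    P=np.stack([a*d,b*d,d],-1)-np.array(c['t']);return P@np.array(c['R'])
E
python3 - <<'E'
from h import *
print(arm.state())
for n in('top','scene'):
    p,d=look(n,n+'0.png');c=vision.camera_info(n);print(c);W=world(n,d)
    print(np.percentile(W[d>0][:,2],[5,50]))
E
```

```text
pics
{'time_s': 0.0, 'joint_positions': array([1.05265574e+00, 3.78062238e-01, 7.96566033e-02, 1.27440635e+00,
       5.99199396e-05, 1.46048746e+00]), 'dq': array([ 0.00062638, -0.00064163,  0.00114687,  0.00031677, -0.00031771,
        0.00108666]), 'joint_efforts': array([ 1.11087153e-03, -4.63598514e+01,  2.69879884e+01,  2.06268649e-02,
       -1.00360757e-05,  4.06519405e-07]), 'position': array([0.22771823, 0.52728654, 0.23037324]), 'orientation': array([ 2.02505527e-01,  9.79280601e-01, -9.49222348e-04, -3.39992171e-04]), 'ft_force': array([-0.14852144,  0.30959847, -0.29510433]), 'wrist_torque': array([-0.00171737,  0.00982521, -0.02965806]), 'grip_force': 0.0, 'gripper_width': 0.9992204429948557}
{'vfov': 44.68922171928977, 'cx': 262.8815676672241, 'cy': 198.5858830360965, 'k1': -0.0006728412233260197, 'R': array([[ 0.00168076, -0.99998974, -0.00420685],
       [-0.99181557, -0.00112991, -0.12767382],
       [ 0.12766776,  0.00438701, -0.99180729]]), 't': array([0.03862532, 0.57708517, 1.19736337])}
[-7.53021514e-01  5.36870433e-04]
{'vfov': 42.95362085410675, 'cx': 252.18321246421604, 'cy': 189.2096016763901, 'k1': 0.04290570243246389, 'R': array([[ 0.80408339,  0.59447167, -0.00730308],
       [ 0.48792345, -0.66688501, -0.56320075],
       [-0.3396772 ,  0.44929703, -0.82628783]]), 't': array([-0.49209306, -0.1683495 ,  1.47242678])}
[-0.75118492  0.00112602]
```

View pics/top0.png

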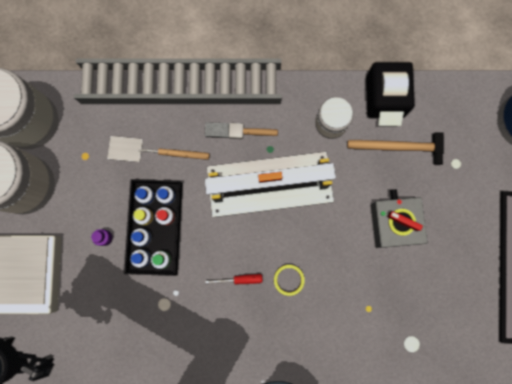

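View pics/scene0.png

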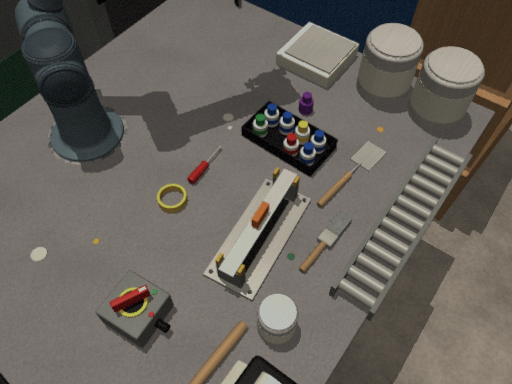

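The top view shows the crate around (155,227). Its blue caps are at (144,194), (164,195), (139,237) and (138,258). Yellow is at (141,215), red at (163,215) and green at (159,260). The purple look-alike stands outside the crate at (101,237). The isolator is at (402,222) and the bar lies on the cradle at (270,180). I'll confirm the colours in one crop and measure everything.

```bash
cat > meas.py <<'E'
from h import *
def blobs(n,p,d,box,zr,hsv=None,sat=90,minn=15):
    W=world(n,d);H=cv2.cvtColor(p,cv2.COLOR_RGB2HSV)
    m=(d>0)&(W[...,2]>zr[0])&(W[...,2]<zr[1])
    if hsv: m&=(H[...,0]>=hsv[0])&(H[...,0]<=hsv[1])&(H[...,1]>sat)&(H[...,2]>60)
    b=np.zeros_like(m);b[box[1]:box[3],box[0]:box[2]]=1;m&=b
    k,l,s,c=cv2.connectedComponentsWithStats(m.astype(np.uint8))
    return [(l==i,W[l==i]) for i in range(1,k) if s[i,4]>=minn]
E
python3 - <<'E'
from meas import *
z=np.load('/tmp/top.npz');p,d=z['p'],z['d'];W=world('top',d)
a=cv2.resize(p[170:285,85:195],None,fx=4,fy=4,interpolation=cv2.INTER_CUBIC)
b=cv2.resize(p[175:265,360:440],None,fx=4.5,fy=4.5,interpolation=cv2.INTER_CUBIC)
h=max(a.shape[0],b.shape[0]);pad=lambda q:np.pad(q,((0,h-q.shape[0]),(0,0),(0,0)))
cv2.imwrite('pics/crop1.png',cv2.cvtColor(np.hstack([pad(a),pad(b)]),cv2.COLOR_RGB2BGR))
for nm,box,zr,h in [('blue',(120,175,190,280),(.045,.08),(95,125)),('oth',(120,175,190,280),(.045,.08),(0,90)),
  ('grip',(240,165,300,190),(.1,.14),None),('bar',(195,140,345,200),(.08,.1),None),('strip',(195,140,345,220),(-.005,.02),None),
  ('handle',(380,200,430,240),(.095,.125),None),('box',(360,180,435,260),(.062,.078),None),('crate',(115,170,190,285),(.034,.044),None),('purp',(85,220,118,255),(.01,.09),None)]:
    for m,P in blobs('top',p,d,box,zr,h):
        v,u=np.nonzero(m);q=P[:,:2].astype(np.float32);r=cv2.minAreaRect(q)
        print(nm,len(P),(int(u.mean()),int(v.mean())),P.mean(0).round(4),'rect',np.round(r[0],4),np.round(r[1],4),round(r[2],2),p[m].mean(0).astype(int))
E
```

```text
blue 99 (140, 193) [0.5869 0.3547 0.0701] rect [0.5887 0.3583] [0.0352 0.0241] 63.65 [ 49  78 146]
blue 91 (162, 193) [0.5865 0.2989 0.0703] rect [0.5865 0.3029] [0.0328 0.0237] 80.82 [ 52  82 152]
blue 98 (136, 236) [0.4754 0.3605 0.0699] rect [0.4765 0.3635] [0.0328 0.0237] 74.89 [ 52  82 152]
blue 97 (136, 258) [0.4207 0.3599 0.0698] rect [0.4207 0.3642] [0.0344 0.0202] 89.92 [ 52  82 151]
oth 101 (139, 214) [0.532  0.3566 0.0689] rect [0.5342 0.3608] [0.0338 0.0247] 66.06 [187 188  84]
oth 96 (161, 214) [0.5322 0.299  0.0699] rect [0.5321 0.303 ] [0.0331 0.0236] 83.16 [183  64  61]
oth 78 (157, 259) [0.4177 0.3051 0.071 ] rect [0.4183 0.3053] [0.0239 0.0201] 89.96 [ 77 156  91]
grip 200 (269, 176) [0.6212 0.023  0.1224] rect [0.6223 0.023 ] [0.0193 0.0587] 6.15 [186 122  72]
bar 1977 (269, 178) [0.6216 0.0235 0.0902] rect [0.6216 0.0224] [0.0667 0.3293] 7.25 [197 198 196]
strip 9491 (269, 179) [0.6333 0.0214 0.0046] rect [0.6361 0.0216] [0.2209 0.4125] 0.08 [152 147 142]
handle 266 (404, 220) [ 0.5132 -0.3111  0.1103] rect [ 0.5136 -0.3131] [0.0849 0.0174] 65.36 [160  62  55]
box 1749 (399, 222) [ 0.5128 -0.31    0.0706] rect [ 0.514  -0.3132] [0.1199 0.1226] 5.25 [128 126 109]
crate 609 (150, 227) [0.5013 0.3325 0.0393] rect [0.5032 0.331 ] [0.1357 0.2501] 88.05 [40 37 37]
crate 17 (169, 199) [0.5733 0.2873 0.0382] rect [0.5729 0.2882] [0.0077 0.0338] 39.46 [117 119 126]
crate 22 (170, 216) [0.5297 0.2833 0.0386] rect [0.5298 0.2839] [0.0124 0.0371] 81.39 [141 133 134]
crate 19 (147, 219) [0.5203 0.343  0.0392] rect [0.5193 0.3447] [0.0096 0.0353] 47.84 [137 134 126]
crate 23 (146, 236) [0.4759 0.3441 0.0396] rect [0.4786 0.3452] [0.0372 0.011 ] 8.96 [132 134 140]
crate 22 (145, 259) [0.4173 0.3444 0.0388] rect [0.4184 0.3454] [0.0138 0.0392] 80.98 [127 129 135]
purp 288 (100, 237) [0.4745 0.4596 0.0474] rect [0.4752 0.4633] [0.0375 0.0437] 83.16 [ 92  48 107]
```

View pics/crop1.png

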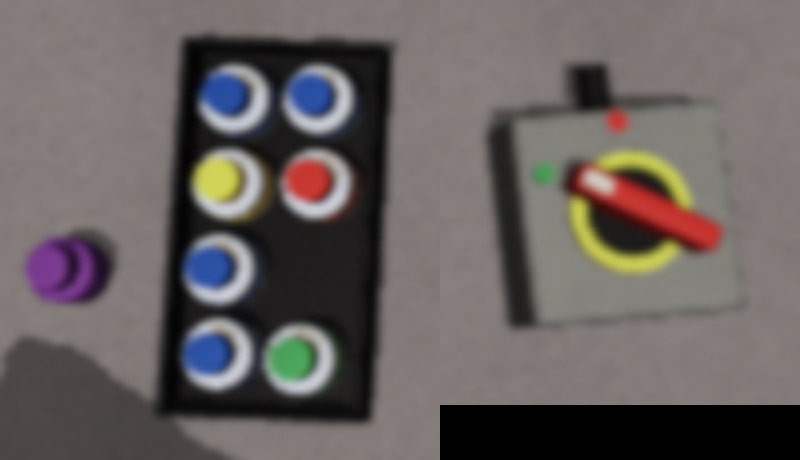

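Four blue caps are confirmed in the crop; purple is outside the crate. Now the refined angles and a move helper.

```bash
cat >> h.py <<'E'
from scipy.spatial.transform import Rotation as Ro
def plan(*T):
    "targets (x,y,z,yaw of tool y deg): shift mm, turn deg from present tool pose"
    s=arm.state();R=Ro.from_quat(s['orientation']);M=R.as_matrix()
    for x,y,z,a in T:
        a=np.radians(a);Y=np.array([np.cos(a),np.sin(a),0]);Z=np.array([0,0,-1.]);X=np.cross(Y,Z)
        rv=(R.inv()*Ro.from_matrix(np.stack([X,Y,Z],1))).as_rotvec(degrees=True)
        t=M.T@(np.array([x,y,z])-s['position'])*1000
        print('move',t.round(1),'turn',rv.round(1),'rows>=',round(max(np.linalg.norm(t)/41.7,np.linalg.norm(rv)/7.16),1))
E
python3 - <<'E'
from meas import *
for n in('top','scene'):
    z=np.load(f'/tmp/{n}.npz');p,d=z['p'],z['d'];W=world(n,d)
    F=(0,0,512,384)
    def rep(nm,sel):
        P=W[sel&(d>0)][:,:2]
        if len(P)<10:return
        med=np.median(P,0);P=P[np.linalg.norm(P-med,axis=1)<.18]
        r=cv2.minAreaRect(P.astype(np.float32));w,V=np.linalg.eigh(np.cov(P.T));a=np.degrees(np.arctan2(V[1,1],V[0,1]))%180
        print(n,nm,len(P),P.mean(0).round(4),np.round(r[0],4),np.round(r[1],4),round(r[2],1),'pca',a.round(1))
    H=cv2.cvtColor(p,cv2.COLOR_RGB2HSV);Z=W[...,2];X=W[...,0];Y=W[...,1]
    near=lambda x,y,r:np.hypot(X-x,Y-y)<r
    rep('grip',near(.622,.023,.06)&(Z>.118)&(Z<.13))
    rep('bar',near(.622,.023,.19)&(Z>.086)&(Z<.094)&(H[...,1]<40))
    rep('plate',near(.622,.023,.19)&(Z>.006)&(Z<.014)&(H[...,1]<60))
    rep('cheek',near(.622,.023,.19)&(Z>.095)&(Z<.104)&(H[...,1]>100)&(H[...,0]>15))
    rep('handle',near(.513,-.311,.06)&(Z>.106)&(Z<.116))
    rep('box',near(.513,-.311,.1)&(Z>.067)&(Z<.073))
    rep('reddot',near(.513,-.311,.07)&(Z>.066)&(Z<.074)&((H[...,0]<8)|(H[...,0]>172))&(H[...,1]>120))
    rep('greendot',near(.513,-.311,.07)&(Z>.066)&(Z<.074)&(H[...,0]>45)&(H[...,0]<85)&(H[...,1]>80))
    for x,y in [(.587,.355),(.5865,.3),(.4755,.3605),(.4207,.36)]: rep('cap',near(x,y,.025)&(Z>.067)&(Z<.076)&(H[...,1]>100)&(H[...,0]>95)&(H[...,0]<125))
    rep('tape',near(.39,-.03,.1)&(Z>.017)&(Z<.03)&(H[...,0]>20)&(H[...,0]<35)&(H[...,1]>100))
    rep('opener',near(.37,.11,.1)&(Z>.006)&(Z<.03)&((H[...,0]<8)|(H[...,0]>172))&(H[...,1]>100))
plan=__import__('h').plan
plan((.513,-.312,.23,-25),(.513,-.312,.082,-25))
E
```

```text
top grip 174 [0.6222 0.0229] [0.6225 0.0229] [0.0188 0.0585] 6.2 pca 96.9
top bar 1669 [0.6219 0.0224] [0.6225 0.0225] [0.0411 0.3293] 7.2 pca 97.0
top plate 3550 [0.6129 0.0225] [0.6174 0.0344] [0.3135 0.3511] 39.4 pca 96.9
top cheek 54 [ 0.6367 -0.1183] [ 0.6389 -0.119 ] [0.0652 0.0226] 5.1 pca 6.6
top handle 212 [ 0.5135 -0.3126] [ 0.5133 -0.3137] [0.0838 0.0174] 65.4 pca 64.5
top box 1241 [ 0.5124 -0.3096] [ 0.5139 -0.3121] [0.1195 0.1202] 5.4 pca 157.2
top reddot 17 [ 0.5643 -0.3103] [ 0.5521 -0.3157] [0.043  0.0104] 25.9 pca 15.2
top cap 84 [0.5871 0.3547] [0.5869 0.3545] [0.0268 0.0234] 52.4 pca 60.7
top cap 81 [0.5865 0.299 ] [0.5857 0.2998] [0.0267 0.0235] 87.7 pca 58.7
top cap 86 [0.4754 0.3609] [0.4742 0.3608] [0.0247 0.0254] 18.2 pca 88.2
top cap 82 [0.4206 0.36  ] [0.4207 0.3605] [0.0201 0.027 ] 0.1 pca 82.7
top tape 258 [ 0.365  -0.0285] [ 0.3645 -0.028 ] [0.0762 0.0777] 89.8 pca 3.9
top opener 261 [0.3676 0.0787] [0.367  0.0805] [0.0248 0.0737] 2.7 pca 93.4
scene grip 176 [0.6237 0.0175] [0.6227 0.0184] [0.019  0.0607] 7.3 pca 97.5
scene bar 1440 [ 0.6284 -0.0118] [0.6
[... 411 characters left out ...]
2] [0.0908 0.0481] 49.1 pca 23.8
scene greendot 11 [ 0.5337 -0.2687] [ 0.5353 -0.2688] [0.0083 0.0085] 5.6 pca 82.9
scene cap 61 [0.5872 0.3507] [0.5877 0.3511] [0.024 0.029] 17.0 pca 96.5
scene cap 70 [0.5869 0.2946] [0.5873 0.2949] [0.0255 0.0289] 59.5 pca 118.3
scene cap 59 [0.4758 0.3567] [0.4757 0.3576] [0.0289 0.0248] 88.6 pca 123.9
scene cap 51 [0.4211 0.3562] [0.4214 0.3563] [0.0235 0.0316] 35.6 pca 120.7
scene tape 261 [ 0.3665 -0.0324] [ 0.3666 -0.0319] [0.0789 0.0771] 81.5 pca 132.2
scene opener 212 [0.3707 0.0718] [0.3675 0.0767] [0.0253 0.0801] 4.2 pca 93.5
move [-594.7 -657.4    1.5] turn [-0.1  0.1 91.6] rows>= 21.3
move [-594.8 -657.1  149.5] turn [-0.1  0.1 91.6] rows>= 21.6
```

{"op": "carry_out", "data": {"commands": "-595 -660 0 0 0 91.6 1;-595 -660 0 0 0 91.6 1;-595 -660 0 0 0 91.6 1;-595 -660 0 0 0 91.6 1;-595 -660 0 0 0 91.6 1;-595 -660 0 0 0 91.6 1;-595 -660 0 0 0 91.6 1;-595 -660 0 0 0 91.6 1;-595 -660 0 0 0 91.6 1;-595 -660 0 0 0 91.6 1;-595 -660 0 0 0 91.6 1;-595 -660 0 0 0 91.6 1", "squeeze": 40}}

```text
time_s: 1.1
position: [0.3879, 0.0522, 0.2312]
orientation: [0.817, 0.576, 0.0, -0.0]
ft_force: [1.4, 0.9, -0.4]
gripper_width: 0.998
grip_force: 0.0
```

```bash
python3 -c "
from h import *
print(arm.state()['position'],arm.state()['joint_positions'].round(2));plan((.5137,-.3147,.16,-25))"
```

```text
[0.38787718 0.05221252 0.23117437] [-0.03  0.01 -0.38  1.18  0.    1.89]
move [-303.2  242.    71.1] turn [-0.  -0.   5.3] rows>= 9.5
```

{"op": "carry_out", "data": {"commands": "-303 242 71 0 0 5.3 1;-303 242 71 0 0 5.3 1;-303 242 71 0 0 5.3 1;-303 242 71 0 0 5.3 1;-303 242 71 0 0 5.3 1;-303 242 71 0 0 5.3 1;-303 242 71 0 0 5.3 1;-303 242 71 0 0 5.3 1;-303 242 71 0 0 5.3 1;-303 242 71 0 0 5.3 1;-303 242 71 0 0 5.3 1;-303 242 71 0 0 5.3 1"}}

```text
time_s: 2.1
position: [0.5157, -0.3122, 0.159]
orientation: [0.842, 0.539, -0.0, -0.001]
ft_force: [0.1, 0.2, -0.3]
gripper_width: 1.001
grip_force: 0.0
```

```bash
python3 -c "
from h import *
print(arm.state()['position'],arm.state()['joint_positions'].round(2));plan((.5137,-.3147,.16,-25),(.5137,-.3147,.082,-25),(.5137,-.3147,.082,-87))"
```

```text
[ 0.51573151 -0.31223489  0.15902907] [-0.65  0.46  0.02  1.13  0.    1.35]
move [-3.1 -0.8 -1. ] turn [-0.1 -0.1  0.3] rows>= 0.1
move [-3.2 -0.6 77. ] turn [-0.1 -0.1  0.3] rows>= 1.8
move [-3.2 -0.6 77. ] turn [-0.1  0.  62.3] rows>= 8.7
```

{"op": "carry_out", "data": {"commands": "-3 -1 30 0 0 0 1;-3 -1 60 0 0 0 1;-3 -1 77 0 0 0 1;-3 -1 77 0 0 0 1;-3 -1 77 0 0 0 0;-3 -1 77 0 0 0 0;-3 -1 77 0 0 0 0;-3 -1 77 0 0 0 0;-3 -1 77 0 0 0 0;-3 -1 77 0 0 0 0;-3 -1 77 0 0 0 0;-3 -1 77 0 0 0 0"}}

```text
time_s: 3.1
position: [0.5145, -0.3144, 0.0844]
orientation: [0.842, 0.54, 0.0, 0.001]
ft_force: [-2.5, 1.2, 5.5]
gripper_width: 0.18
grip_force: 40.4
```

{"op": "carry_out", "data": {"commands": "0 0 0 0 0 6 0;0 0 0 0 0 12 0;0 0 0 0 0 18 0;0 0 0 0 0 24 0;0 0 0 0 0 30 0;0 0 0 0 0 36 0;0 0 0 0 0 42 0;0 0 0 0 0 48 0;0 0 0 0 0 54 0;0 0 0 0 0 60 0;0 0 0 0 0 60 0;0 0 0 0 0 60 0"}}

```text
time_s: 4.1
position: [0.5151, -0.3151, 0.0844]
orientation: [0.999, 0.048, 0.001, 0.001]
ft_force: [0.1, -1.5, 5.8]
gripper_width: 0.176
grip_force: 40.3
```

{"op": "carry_out", "data": {"commands": "0 0 0 0 0 1 0;0 0 0 0 0 0 1;0 0 0 0 0 0 1;0 0 0 0 0 0 1;0 0 0 0 0 0 1;0 0 0 0 0 0 1;0 0 -40 0 0 0 1;0 0 -80 0 0 0 1;0 0 -100 0 0 0 1;0 0 -100 0 0 0 1;0 0 -100 0 0 0 1"}}

```text
time_s: 5.02
position: [0.5151, -0.3148, 0.1847]
orientation: [0.999, 0.047, 0.001, 0.001]
ft_force: [-0.1, -0.7, 0.1]
gripper_width: 1.002
grip_force: 0.0
```

Run:
```python
from meas import *
s=arm.state();print(s['position'],s['joint_positions'].round(2),s['ft_force'].round(1))
p,d=look('scene');W=world('scene',d)
m=(d>0)&(np.hypot(W[...,0]-.514,W[...,1]+.317)<.06)&(W[...,2]>.104)&(W[...,2]<.118)
P=W[m][:,:2];r=cv2.minAreaRect(P.astype(np.float32));print(len(P),r)
plan((.6228,.0205,.2,7),(.6228,.0205,.094,7))
```

```text
[ 0.51513802 -0.31479672  0.1847192 ] [-0.65  0.45  0.07  1.19  0.    2.39] [-0.1 -0.7  0.1]
291 ((0.5140146017074585, -0.31614187359809875), (0.08315551280975342, 0.016816239804029465), 4.62229585647583)
move [ 139.7 -322.8  -17. ] turn [  0.   -0.  -91.6] rows>= 12.8
move [ 139.6 -322.8   89. ] turn [  0.   -0.  -91.6] rows>= 12.8
```

{"op": "carry_out", "data": {"commands": "140 -323 -17 0 0 -91.6 1;140 -323 -17 0 0 -91.6 1;140 -323 -17 0 0 -91.6 1;140 -323 -17 0 0 -91.6 1;140 -323 -17 0 0 -91.6 1;140 -323 -17 0 0 -91.6 1;140 -323 -17 0 0 -91.6 1;140 -323 -17 0 0 -91.6 1;140 -323 -17 0 0 -91.6 1;140 -323 -17 0 0 -91.6 1;140 -323 -17 0 0 -91.6 1;140 -323 -17 0 0 -91.6 1"}}

```text
time_s: 6.07
position: [0.6218, 0.0217, 0.1975]
orientation: [0.696, 0.718, -0.002, -0.002]
ft_force: [0.8, -0.2, -0.3]
gripper_width: 0.996
grip_force: 0.0
```

{"op": "carry_out", "data": {"commands": "0 0 0 0 0 -5 1;0 0 0 0 0 -5 1;0 0 0 0 0 -5 1"}}

```text
time_s: 6.32
position: [0.622, 0.0207, 0.1983]
orientation: [0.668, 0.744, -0.001, -0.001]
ft_force: [0.4, -0.1, 0.2]
gripper_width: 1.0
grip_force: 0.0
```

```bash
python3 -c "
from h import *
print(arm.state()['position'],arm.state()['joint_positions'].round(2));plan((.6228,.0205,.095,7))"
```

```text
[0.62204339 0.02071581 0.19828154] [-0.07  0.49  0.17  1.25  0.    1.39]
move [ -0.4   1.1 103.3] turn [-0.2 -0.  -0.8] rows>= 2.5
```

{"op": "carry_out", "data": {"commands": "0 1 35 0 0 -1 1;0 1 70 0 0 -1 1;0 1 90 0 0 -1 1;0 1 103 0 0 -1 1;0 1 103 0 0 -1 1;0 1 103 0 0 -1 0;0 1 103 0 0 -1 0;0 1 103 0 0 -1 0;0 1 103 0 0 -1 0;0 1 103 0 0 -1 0;0 1 103 0 0 -1 0;0 1 103 0 0 -1 0", "squeeze": 60}}

```text
time_s: 7.32
position: [0.6249, 0.0207, 0.0984]
orientation: [0.66, 0.751, 0.001, 0.001]
ft_force: [-0.1, 0.4, 4.9]
gripper_width: 0.199
grip_force: 60.0
```

{"op": "carry_out", "data": {"commands": "0 0 -25 0 0 0 0;0 0 -50 0 0 0 0;0 0 -60 0 0 0 0;5 -38 -60 0 0 0 0;10 -76 -60 0 0 0 0;14 -114 -60 0 0 0 0;18 -147 -60 0 0 0 0;18 -147 -60 0 0 0 0;18 -147 -25 0 0 0 0;18 -147 10 0 0 0 0;18 -147 40 0 0 0 0;18 -147 65 0 0 0 0"}}

```text
time_s: 8.32
position: [0.4748, 0.02, 0.0299]
orientation: [0.66, 0.751, -0.0, -0.001]
ft_force: [-0.8, 0.2, -4.1]
gripper_width: 0.197
grip_force: 60.1
```

```bash
python3 -c "
from h import *
s=arm.state();print(s['position'],s['ft_force'].round(1),s['gripper_width']);plan((.477,.0205,.016,7))"
```

```text
[0.47476465 0.01998936 0.0299075 ] [-0.8  0.2 -4.1] 0.19690083721664606
move [ 0.2  2.3 13.9] turn [-0.1 -0.   0.3] rows>= 0.3
```

{"op": "carry_out", "data": {"commands": "0 0 8 0 0 0 0;0 0 13 0 0 0 0;0 0 13 0 0 0 0;0 0 13 0 0 0 1;0 0 13 0 0 0 1;0 0 13 0 0 0 1;0 0 13 0 0 0 1;0 0 13 0 0 0 1;0 0 -30 0 0 0 1;0 0 -70 0 0 0 1;0 0 -110 0 0 0 1;0 0 -150 0 0 0 1"}}

```text
time_s: 9.32
position: [0.4756, 0.0199, 0.1845]
orientation: [0.66, 0.751, 0.0, 0.0]
ft_force: [1.7, -0.3, -0.3]
gripper_width: 0.999
grip_force: 0.0
```

```bash
cat > see.py <<'E'
from meas import *
def near(W,x,y,r):return np.hypot(W[...,0]-x,W[...,1]-y)<r
def scan():
    out={}
    for n in('top','scene'):
        p,d=look(n);W=world(n,d);H=cv2.cvtColor(p,cv2.COLOR_RGB2HSV)
        m=(d>0)&(W[...,2]>.03)&(W[...,2]<.12)&(H[...,0]>=95)&(H[...,0]<=125)&(H[...,1]>100)
        k,l,s,c=cv2.connectedComponentsWithStats(m.astype(np.uint8))
        for i in range(1,k):
            if s[i,4]>25:
                P=W[l==i];t=P[P[:,2]>np.percentile(P[:,2],60)-.004]
                print(n,'blue',c[i].astype(int),t.mean(0).round(4),len(t))
        cr=W[(d>0)&near(W,.622,.022,.18)&(W[...,2]>.094)&(W[...,2]<.105)&(H[...,0]>15)&(H[...,0]<40)&(H[...,1]>100)]
        if len(cr)>20:
            print(n,'cheeks',np.round(cv2.minAreaRect(cr[:,:2].astype(np.float32)),3) if 0 else [np.round(q,4) for q in cv2.minAreaRect(cr[:,:2].astype(np.float32))],len(cr))
        g=W[(d>0)&near(W,.53,.022,.25)&(W[...,2]>.035)&(W[...,2]<.13)&(H[...,0]>4)&(H[...,0]<14)&(H[...,1]>110)]
        if len(g)>20:
            g=g[g[:,2]>np.percentile(g[:,2],90)-.005];print(n,'grip',[np.round(q,4) for q in cv2.minAreaRect(g[:,:2].astype(np.float32))],g[:,2].mean().round(4),len(g))
E
python3 - <<'E'
from see import *
s=arm.state();print(s['position'],s['joint_positions'].round(2))
scan()
z=np.load('/tmp/scene.npz');p,d=z['p'],z['d']
E
```

```text
[0.47563199 0.01986688 0.184533  ] [-0.09  0.2  -0.29  1.09  0.    1.35]
top blue [508 115] [ 0.8008 -0.6083  0.0703] 110
top blue [140 193] [0.5874 0.3557 0.0714] 79
top blue [162 193] [0.5867 0.2985 0.0715] 77
top blue [136 236] [0.4756 0.361  0.0717] 82
top blue [136 258] [0.4208 0.36   0.0715] 79
top cheeks [array([0.6213, 0.0213]), array([0.066 , 0.3037]), np.float64(7.1394)] 111
scene blue [271 108] [0.4217 0.3551 0.0713] 57
scene blue [287 116] [0.4759 0.3563 0.0714] 60
scene blue [318 134] [0.5869 0.3506 0.0702] 66
scene blue [308 147] [0.5869 0.2956 0.0704] 68
scene cheeks [array([0.6212, 0.0187]), array([0.0672, 0.3066]), np.float64(7.3399)] 137
scene grip [array([0.4773, 0.0177]), array([0.0192, 0.0604]), np.float64(5.8586)] 0.0426 124
```

```bash
python3 -c "
from h import *
plan((.4213,.3576,.15,-2),(.4213,.3576,.046,-2))"
```

```text
move [343.1 -16.4  38.5] turn [0.8 0.1 9.3] rows>= 8.3
move [343.4 -17.7 142.5] turn [0.8 0.1 9.3] rows>= 8.9
```

{"op": "carry_out", "data": {"commands": "343 -16 38 1 0 9 0.5;343 -16 38 1 0 9 0.5;343 -16 38 1 0 9 0.5;343 -16 38 1 0 9 0.5;343 -16 38 1 0 9 0.5;343 -16 38 1 0 9 0.5;343 -16 38 1 0 9 0.5;343 -16 38 1 0 9 0.5;343 -16 38 1 0 9 0.5;343 -16 38 1 0 9 0.5;343 -16 38 1 0 9 0.5;343 -16 38 1 0 9 0.5", "squeeze": 40}}

```text
time_s: 10.42
position: [0.4163, 0.3571, 0.1441]
orientation: [0.717, 0.697, -0.007, -0.006]
ft_force: [0.3, -0.5, 0.5]
gripper_width: 0.499
grip_force: 0.0
```

```bash
python3 -c "
from h import *
s=arm.state();print(s['position'],s['gripper_width'])
plan((.4213,.3576,.046,-2))"
```

```text
[0.41631739 0.35708612 0.14413668] 0.4992185547520465
move [ 0.9  6.7 98. ] turn [-1.   0.1  0.3] rows>= 2.4
```

{"op": "carry_out", "data": {"commands": "1 7 0 -1 0 0 0.5;1 7 30 -1 0 0 0.5;1 7 60 -1 0 0 0.5;1 7 85 -1 0 0 0.5;1 7 98 -1 0 0 0.5;1 7 98 -1 0 0 0.5;1 7 98 -1 0 0 0;1 7 98 -1 0 0 0;1 7 98 -1 0 0 0;1 7 98 -1 0 0 0;1 7 98 -1 0 0 0;1 7 98 -1 0 0 0"}}

```text
time_s: 11.42
position: [0.4227, 0.3576, 0.047]
orientation: [0.718, 0.696, -0.0, 0.001]
ft_force: [-1.6, -3.0, 6.6]
gripper_width: 0.311
grip_force: 41.4
```

```bash
python3 -c "
from h import *
s=arm.state();print(s['position'],s['gripper_width'],s['ft_force'])
plan((.4213,.3576,.17,-2),(.6314,-.0604,.17,7.2),(.6314,-.0604,s['position'][2]+.006,7.2))"
```

```text
[0.42266545 0.35760616 0.04698646] 0.3113001774296874 [-1.64752468 -2.97998582  6.59389423]
move [  -0.3   -1.1 -123. ] turn [0.1 0.1 0.2] rows>= 3.0
move [-411.7  221.6 -121.8] turn [ 0.1  0.1 -9. ] rows>= 11.6
move [-411.4  221.4   -4.7] turn [ 0.1  0.1 -9. ] rows>= 11.2
```

{"op": "carry_out", "data": {"commands": "0 0 -40 0 0 0 0;0 0 -80 0 0 0 0;0 0 -123 0 0 0 0;-33 18 -123 0 0 -1 0;-68 37 -123 0 0 -2 0;-103 55 -123 0 0 -3 0;-137 74 -123 0 0 -4 0;-171 92 -123 0 0 -5 0;-205 110 -123 0 0 -6 0;-240 129 -123 0 0 -7 0;-274 147 -123 0 0 -8 0;-308 166 -123 0 0 -9 0"}}

```text
time_s: 12.42
position: [0.5791, 0.0434, 0.1694]
orientation: [0.661, 0.751, -0.001, 0.001]
ft_force: [0.0, 0.4, -1.3]
gripper_width: 0.316
grip_force: 40.4
```

{"op": "carry_out", "data": {"commands": "-35 18 0 0 0 0 0;-70 36 0 0 0 0 0;-100 50 0 0 0 0 0;-100 50 0 0 0 0 0;-100 50 0 0 0 0 0"}}

```text
time_s: 12.83
position: [0.6415, -0.0492, 0.1688]
orientation: [0.662, 0.75, -0.001, 0.0]
ft_force: [-0.5, 0.0, -1.2]
gripper_width: 0.318
grip_force: 40.5
```

```bash
python3 -c "
from h import *
s=arm.state();print(s['position'],s['gripper_width'],s['ft_force'])
plan((.6314,-.0604,.053,7.2))"
```

```text
[ 0.64151019 -0.04924562  0.16878776] 0.3176108252229566 [-0.51606702  0.04271933 -1.24122353]
move [ -9.7 -11.4 115.8] turn [-0.   0.1 -0.1] rows>= 2.8
```

{"op": "carry_out", "data": {"commands": "-10 -11 0 0 0 0 0;-10 -11 40 0 0 0 0;-10 -11 75 0 0 0 0;-10 -11 100 0 0 0 0;-10 -11 110 0 0 0 0;-10 -11 115 0 0 0 0;-10 -11 115 0 0 0 0"}}

```text
time_s: 13.42
position: [0.6306, -0.0573, 0.0544]
orientation: [0.66, 0.751, -0.001, -0.0]
ft_force: [0.8, 0.1, -1.1]
gripper_width: 0.314
grip_force: 40.6
```

{"op": "carry_out", "data": {"commands": "0 0 0 0 0 0 0.5;0 0 0 0 0 0 0.5;0 0 0 0 0 0 0.5;0 0 0 0 0 0 0.5;0 0 -40 0 0 0 0.5;0 0 -80 0 0 0 0.5;0 0 -100 0 0 0 0.5;0 0 -100 0 0 0 0.5;0 0 -100 0 0 0 0.5"}}

```text
time_s: 14.17
position: [0.6333, -0.0584, 0.1574]
orientation: [0.66, 0.751, 0.001, 0.003]
ft_force: [-0.5, -0.5, -0.4]
gripper_width: 0.502
grip_force: 0.0
```

```bash
python3 -c "
from see import *
s=arm.state();print(s['position'],s['gripper_width'],s['ft_force'])
plan((.4760,.3586,.15,-2))
scan()"
```

```text
[ 0.63331889 -0.05837131  0.15743555] 0.5020158802708071 [-0.53868496 -0.49212301 -0.36961008]
move [ 433.7 -102.8    5.6] turn [0.3 0.1 9.3] rows>= 10.7
top blue [508 115] [ 0.8009 -0.6083  0.0707] 103
top blue [140 193] [0.5874 0.3551 0.0716] 79
top blue [162 193] [0.5864 0.2987 0.0719] 77
top blue [136 236] [0.4753 0.3608 0.0718] 78
top cheeks [array([0.6035, 0.1622]), array([0.0653, 0.0183]), np.float64(8.2668)] 49
scene blue [286 116] [0.4755 0.3565 0.0703] 64
scene blue [318 134] [0.5872 0.3504 0.0706] 67
scene blue [308 147] [0.5871 0.2949 0.0706] 66
scene blue [243 246] [ 0.6315 -0.0578  0.0762] 95
scene blue [245 259] [ 0.6435 -0.0697  0.0364] 25
scene cheeks [array([0.6213, 0.0195]), array([0.0667, 0.309 ]), np.float64(7.395)] 139
scene grip [array([0.5009, 0.1265]), array([0.2805, 0.0243]), np.float64(80.2788)] 0.0431 48
```

{"op": "carry_out", "data": {"commands": "434 -103 6 0 0 9 0.5;434 -103 6 0 0 9 0.5;434 -103 6 0 0 9 0.5;434 -103 6 0 0 9 0.5;434 -103 6 0 0 9 0.5;434 -103 6 0 0 9 0.5;434 -103 6 0 0 9 0.5;434 -103 6 0 0 9 0.5;434 -103 6 0 0 9 0.5;434 -103 6 0 0 9 0.5;434 -103 6 0 0 9 0.5;434 -103 6 0 0 9 0.5"}}

```text
time_s: 15.27
position: [0.4701, 0.3637, 0.1461]
orientation: [0.715, 0.699, -0.002, -0.001]
ft_force: [1.0, -0.4, -0.6]
gripper_width: 0.5
grip_force: 0.0
```

{"op": "carry_out", "data": {"commands": "0 0 0 0 0 0 0.5;0 0 0 0 0 0 0.5"}}

```text
time_s: 15.43
position: [0.4732, 0.3584, 0.1468]
orientation: [0.717, 0.697, -0.002, 0.0]
ft_force: [0.3, 0.0, -0.2]
gripper_width: 0.497
grip_force: 0.0
```

```bash
python3 -c "
from h import *
s=arm.state();print(s['position'],s['gripper_width'])
plan((.4760,.3586,.046,-2))"
```

```text
[0.47316875 0.35842858 0.14681845] 0.49738104267938926
move [  0.6   3.  100.8] turn [-0.1  0.2  0.3] rows>= 2.4
```

{"op": "carry_out", "data": {"commands": "0 3 35 0 0 0 0.5;0 3 70 0 0 0 0.5;0 3 92 0 0 0 0.5;0 3 101 0 0 0 0.5;0 3 101 0 0 0 0.5;0 3 101 0 0 0 0;0 3 101 0 0 0 0;0 3 101 0 0 0 0;0 3 101 0 0 0 0;0 3 60 0 0 0 0;0 3 20 0 0 0 0;0 3 -23 0 0 0 0"}}

```text
time_s: 16.43
position: [0.4757, 0.3585, 0.1704]
orientation: [0.717, 0.697, -0.002, 0.0]
ft_force: [0.7, 0.5, -1.2]
gripper_width: 0.312
grip_force: 40.1
```

```bash
python3 -c "
from h import *
s=arm.state();print(s['position'],s['gripper_width'],s['grip_force'])
plan((.6247,-.0068,.17,7.2))"
```

```text
[0.47566391 0.35850817 0.17036176] 0.31214854499864814 40.088539123535156
move [-360.8  159.6    1. ] turn [-0.2  0.2 -8.9] rows>= 9.5
```

{"op": "carry_out", "data": {"commands": "-36 16 0 0 0 -1 0;-72 32 0 0 0 -2 0;-108 48 0 0 0 -3 0;-144 64 0 0 0 -4 0;-180 80 0 0 0 -5 0;-216 96 0 0 0 -6 0;-252 112 0 0 0 -7 0;-288 128 0 0 0 -8 0;-324 144 0 0 0 -9 0;-360 160 0 0 0 -9 0;-360 160 0 0 0 -9 0;-360 160 0 0 0 -9 0"}}

```text
time_s: 17.43
position: [0.6268, -0.0075, 0.1702]
orientation: [0.662, 0.75, -0.0, 0.0]
ft_force: [-0.5, 1.1, -0.6]
gripper_width: 0.311
grip_force: 40.2
```

```bash
python3 -c "
from h import *
s=arm.state();print(s['position'],s['gripper_width'],s['grip_force'])
plan((.6245,-.0055,.053,7.2))"
```

```text
[ 0.62684658 -0.00747897  0.17015215] 0.3105561110488519 40.24318277835846
move [  2.4  -2.1 117.1] turn [-0.   0.1 -0.1] rows>= 2.8
```

{"op": "carry_out", "data": {"commands": "2 -2 40 0 0 0 0;2 -2 75 0 0 0 0;2 -2 100 0 0 0 0;2 -2 111 0 0 0 0;2 -2 116 0 0 0 0;2 -2 117 0 0 0 0;2 -2 117 0 0 0 0;2 -2 117 0 0 0 0"}}

```text
time_s: 18.1
position: [0.6258, -0.0035, 0.0553]
orientation: [0.66, 0.751, 0.001, 0.002]
ft_force: [-1.1, -0.4, -1.1]
gripper_width: 0.314
grip_force: 40.2
```

{"op": "carry_out", "data": {"commands": "0 0 0 0 0 0 0.5;0 0 0 0 0 0 0.5;0 0 0 0 0 0 0.5;0 0 0 0 0 0 0.5;0 0 -40 0 0 0 0.5;0 0 -80 0 0 0 0.5;0 0 -100 0 0 0 0.5;0 0 -100 0 0 0 0.5;0 0 -100 0 0 0 0.5"}}

```text
time_s: 18.85
position: [0.6256, -0.0038, 0.1553]
orientation: [0.66, 0.751, 0.001, 0.002]
ft_force: [0.3, -0.8, -1.0]
gripper_width: 0.5
grip_force: 0.0
```

```bash
python3 -c "
from see import *
s=arm.state();print(s['position'],s['gripper_width'],s['ft_force'])
plan((.5868,.297,.15,-2))
scan()"
```

```text
[ 0.62561253 -0.00375556  0.15526987] 0.5000859863824043 [ 0.25910662 -0.78253274 -1.0310683 ]
move [ 3.033e+02 -1.000e-01  4.600e+00] turn [0.2 0.1 9.3] rows>= 7.3
top blue [508 115] [ 0.8009 -0.6081  0.0709] 104
top blue [140 193] [0.5873 0.355  0.0716] 78
top blue [162 193] [0.5868 0.2992 0.0715] 74
top cheeks [array([0.6219, 0.0213]), array([0.0663, 0.3033]), np.float64(7.2912)] 109
scene blue [318 135] [0.5875 0.3507 0.071 ] 63
scene blue [308 147] [0.5867 0.2948 0.0703] 70
scene blue [255 229] [ 0.6263 -0.0035  0.0759] 88
scene blue [246 246] [ 0.6313 -0.0581  0.0761] 95
scene blue [245 259] [ 0.6447 -0.069   0.0373] 24
scene cheeks [array([0.6214, 0.0204]), array([0.0668, 0.3095]), np.float64(7.3153)] 144
scene grip [array([0.5014, 0.1271]), array([0.2821, 0.0324]), np.float64(77.5839)] 0.0424 124
```

{"op": "carry_out", "data": {"commands": "303 0 5 0 0 9 0.5;303 0 5 0 0 9 0.5;303 0 5 0 0 9 0.5;303 0 5 0 0 9 0.5;303 0 5 0 0 9 0.5;303 0 5 0 0 9 0.5;303 0 5 0 0 9 0.5;303 0 5 0 0 9 0.5;303 0 5 0 0 9 0.5;303 0 5 0 0 9 0.5;303 0 5 0 0 9 0.5"}}

```text
time_s: 19.87
position: [0.5851, 0.2954, 0.1468]
orientation: [0.718, 0.696, -0.002, 0.0]
ft_force: [0.0, -0.7, -0.1]
gripper_width: 0.499
grip_force: 0.0
```

```bash
python3 -c "
from h import *
s=arm.state();print(s['position'],s['gripper_width'])
plan((.5868,.297,.046,-2))"
```

```text
[0.58505932 0.29541228 0.14676785] 0.49881438192703526
move [  1.9   1.9 100.8] turn [-0.1  0.2  0.3] rows>= 2.4
```

{"op": "carry_out", "data": {"commands": "2 2 35 0 0 0 0.5;2 2 70 0 0 0 0.5;2 2 92 0 0 0 0.5;2 2 101 0 0 0 0.5;2 2 101 0 0 0 0.5;2 2 101 0 0 0 0;2 2 101 0 0 0 0;2 2 101 0 0 0 0;2 2 101 0 0 0 0;2 2 60 0 0 0 0;2 2 20 0 0 0 0;2 2 -23 0 0 0 0"}}

```text
time_s: 20.87
position: [0.586, 0.2985, 0.1698]
orientation: [0.717, 0.697, -0.002, -0.0]
ft_force: [1.7, 0.1, -1.3]
gripper_width: 0.312
grip_force: 39.8
```

```bash
python3 -c "
from h import *
s=arm.state();print(s['position'],s['gripper_width'],s['grip_force'])
plan((.6182,.0500,.17,7.2))"
```

```text
[0.58600497 0.29847917 0.16981039] 0.31177516233943864 39.79813814163208
move [-247.4   39.4    0.3] turn [-0.2  0.1 -8.9] rows>= 6.0
```

{"op": "carry_out", "data": {"commands": "-38 6 0 0 0 -2 0;-76 12 0 0 0 -4 0;-114 18 0 0 0 -6 0;-152 24 0 0 0 -8 0;-190 30 0 0 0 -9 0;-228 36 0 0 0 -9 0;-247 39 0 0 0 -9 0;-247 39 0 0 0 -9 0;-247 39 0 0 0 -9 0"}}

```text
time_s: 21.62
position: [0.6191, 0.0499, 0.1699]
orientation: [0.661, 0.75, -0.0, 0.0]
ft_force: [0.2, 1.2, -0.9]
gripper_width: 0.315
grip_force: 40.0
```

```bash
python3 -c "
from h import *
s=arm.state();print(s['position'],s['gripper_width'],s['grip_force'])
plan((.6182,.0500,.052,7.2))"
```

```text
[0.61912341 0.04987406 0.16987228] 0.3146855804262908 40.03043353557587
move [  0.3  -0.8 117.9] turn [-0.  0. -0.] rows>= 2.8
```

{"op": "carry_out", "data": {"commands": "0 -1 40 0 0 0 0;0 -1 75 0 0 0 0;0 -1 100 0 0 0 0;0 -1 111 0 0 0 0;0 -1 116 0 0 0 0;0 -1 118 0 0 0 0;0 -1 118 0 0 0 0;0 -1 118 0 0 0 0"}}

```text
time_s: 22.28
position: [0.6198, 0.0513, 0.0535]
orientation: [0.66, 0.751, 0.001, 0.002]
ft_force: [-0.1, -0.1, -0.8]
gripper_width: 0.313
grip_force: 39.9
```

{"op": "carry_out", "data": {"commands": "0 0 0 0 0 0 0.5;0 0 0 0 0 0 0.5;0 0 0 0 0 0 0.5;0 0 0 0 0 0 0.5;0 0 -40 0 0 0 0.5;0 0 -80 0 0 0 0.5;0 0 -100 0 0 0 0.5;0 0 -100 0 0 0 0.5;0 0 -100 0 0 0 0.5"}}

```text
time_s: 23.03
position: [0.6198, 0.0507, 0.1538]
orientation: [0.66, 0.751, 0.001, 0.002]
ft_force: [0.1, 0.5, -0.0]
gripper_width: 0.504
grip_force: 0.0
```

```bash
python3 -c "
from see import *
s=arm.state();print(s['position'],s['gripper_width'],s['ft_force'])
plan((.5870,.353,.15,-2))
scan()"
```

```text
[0.61984395 0.05069125 0.15382749] 0.5035477801521978 [ 0.11725796  0.50665932 -0.04201528]
move [304.    6.    3.3] turn [0.2 0.1 9.3] rows>= 7.3
top blue [508 115] [ 0.8015 -0.6082  0.0709] 102
top blue [299 176] [ 0.6299 -0.0545  0.0766] 70
top blue [140 192] [0.5872 0.3552 0.0714] 79
top cheeks [array([0.6219, 0.0215]), array([0.0665, 0.3035]), np.float64(7.2513)] 101
scene blue [318 134] [0.5875 0.3503 0.0706] 66
scene blue [266 213] [0.6202 0.0506 0.0762] 82
scene blue [258 229] [ 0.6261 -0.0031  0.076 ] 89
scene blue [246 246] [ 0.6314 -0.0581  0.0762] 96
scene blue [245 259] [ 0.6453 -0.0689  0.0359] 25
scene cheeks [array([0.6216, 0.0199]), array([0.067 , 0.3087]), np.float64(7.2936)] 102
scene grip [array([0.4772, 0.018 ]), array([0.018 , 0.0585]), np.float64(9.8752)] 0.043 107
```

{"op": "carry_out", "data": {"commands": "304 6 3 0 0 9 0.5;304 6 3 0 0 9 0.5;304 6 3 0 0 9 0.5;304 6 3 0 0 9 0.5;304 6 3 0 0 9 0.5;304 6 3 0 0 9 0.5;304 6 3 0 0 9 0.5;304 6 3 0 0 9 0.5;304 6 3 0 0 9 0.5;304 6 3 0 0 9 0.5;304 6 3 0 0 9 0.5"}}

```text
time_s: 24.05
position: [0.585, 0.3515, 0.1472]
orientation: [0.718, 0.696, -0.002, 0.0]
ft_force: [-0.4, -0.9, 0.5]
gripper_width: 0.504
grip_force: 0.0
```

```bash
python3 -c "
from h import *
s=arm.state();print(s['position'],s['gripper_width'])
plan((.5871,.353,.046,-2))"
```

```text
[0.58502376 0.35150172 0.14719396] 0.5041915137766557
move [  1.9   2.2 101.2] turn [-0.1  0.2  0.3] rows>= 2.4
```

{"op": "carry_out", "data": {"commands": "2 2 35 0 0 0 0.5;2 2 70 0 0 0 0.5;2 2 92 0 0 0 0.5;2 2 101 0 0 0 0.5;2 2 101 0 0 0 0.5;2 2 101 0 0 0 0;2 2 101 0 0 0 0;2 2 101 0 0 0 0;2 2 101 0 0 0 0;2 2 60 0 0 0 0;2 2 20 0 0 0 0;2 2 -23 0 0 0 0"}}

```text
time_s: 25.05
position: [0.5862, 0.3545, 0.1704]
orientation: [0.717, 0.697, -0.002, -0.0]
ft_force: [2.3, 1.6, -0.6]
gripper_width: 0.308
grip_force: 39.9
```

```bash
python3 -c "
from h import *
s=arm.state();print(s['position'],s['gripper_width'],s['grip_force'])
plan((.6112,.1040,.17,7.2))"
```

```text
[0.58620978 0.35450076 0.17044729] 0.30823320012060196 39.85484004020691
move [-249.7   32.2    1. ] turn [-0.2  0.1 -8.9] rows>= 6.0
```

{"op": "carry_out", "data": {"commands": "-38 5 0 0 0 -2 0;-76 10 0 0 0 -4 0;-114 15 0 0 0 -6 0;-152 20 0 0 0 -8 0;-190 25 0 0 0 -9 0;-228 29 0 0 0 -9 0;-250 32 0 0 0 -9 0;-250 32 0 0 0 -9 0;-250 32 0 0 0 -9 0"}}

```text
time_s: 25.8
position: [0.6122, 0.1029, 0.1707]
orientation: [0.661, 0.75, -0.0, 0.0]
ft_force: [-0.1, 0.5, -1.2]
gripper_width: 0.311
grip_force: 40.0
```

```bash
python3 -c "
from h import *
s=arm.state();print(s['position'],s['gripper_width'],s['grip_force'])
plan((.6112,.1040,.052,7.2))"
```

```text
[0.61223033 0.10291573 0.1706831 ] 0.31054660848541094 39.97620642185211
move [  1.3  -0.9 118.7] turn [-0.  0. -0.] rows>= 2.8
```

{"op": "carry_out", "data": {"commands": "1 -1 40 0 0 0 0;1 -1 75 0 0 0 0;1 -1 100 0 0 0 0;1 -1 111 0 0 0 0;1 -1 116 0 0 0 0;1 -1 119 0 0 0 0;1 -1 119 0 0 0 0;1 -1 119 0 0 0 0"}}

```text
time_s: 26.47
position: [0.6123, 0.106, 0.0535]
orientation: [0.66, 0.751, 0.001, 0.001]
ft_force: [0.1, 0.6, -1.4]
gripper_width: 0.314
grip_force: 39.9
```

{"op": "carry_out", "data": {"commands": "0 0 0 0 0 0 0.5;0 0 0 0 0 0 0.5;0 0 0 0 0 0 0.5;0 0 0 0 0 0 0.5;0 0 -40 0 0 0 0.5;0 0 -80 0 0 0 0.5;0 0 -100 0 0 0 0.5;30 -30 -110 0 0 0 1;60 -60 -110 0 0 0 1;90 -90 -110 0 0 0 1;120 -120 -110 0 0 0 1;120 -120 -110 0 0 0 1"}}

```text
time_s: 27.47
position: [0.4707, 0.2116, 0.1613]
orientation: [0.658, 0.753, -0.002, -0.002]
ft_force: [-1.4, -0.5, -0.3]
gripper_width: 0.999
grip_force: 0.0
```

```bash
python3 -c "
from see import *
s=arm.state();print(s['position'],s['gripper_width'],s['ft_force'])
scan()
import cv2
a=cv2.imread('/dev/null');z=np.load('/tmp/scene.npz')['p'][90:310,190:380];cv2.imwrite('pics/row.png',cv2.cvtColor(cv2.resize(z,None,fx=2.6,fy=2.6,interpolation=cv2.INTER_CUBIC),cv2.COLOR_RGB2BGR))"
```

```text
[0.47071889 0.21156505 0.16128788] 0.999154454659256 [-1.40953628 -0.51768034 -0.32074739]
top blue [508 115] [ 0.8006 -0.6079  0.0708] 105
top blue [299 176] [ 0.6299 -0.0544  0.0763] 72
top blue [277 178] [0.6254 0.0008 0.0771] 62
top blue [257 180] [0.6192 0.0548 0.0765] 66
top blue [236 183] [0.6105 0.1069 0.0762] 71
top cheeks [array([0.6212, 0.0216]), array([0.066 , 0.3051]), np.float64(7.1586)] 112
scene blue [275 197] [0.6114 0.1043 0.0761] 80
scene blue [266 213] [0.6207 0.05   0.0764] 88
scene blue [257 229] [ 0.6264 -0.0032  0.0757] 92
scene blue [246 245] [ 0.6313 -0.0579  0.0759] 97
scene blue [246 259] [ 0.6445 -0.0693  0.0375] 22
scene cheeks [array([0.6216, 0.0192]), array([0.0668, 0.307 ]), np.float64(7.2594)] 142
scene grip [array([0.4961, 0.1269]), array([0.2819, 0.0321]), np.float64(80.0182)] 0.0431 115
```

View pics/row.png

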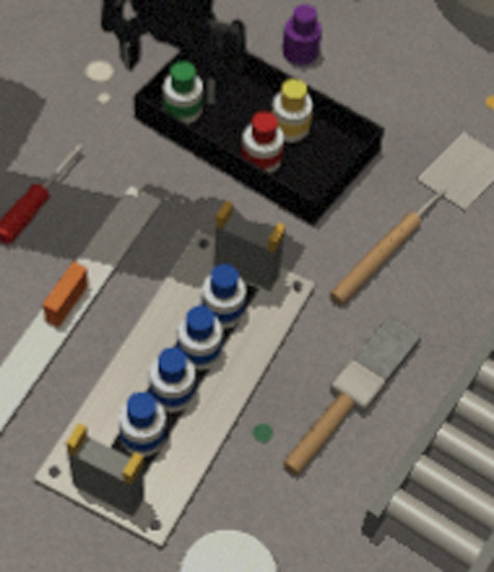

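The row crop shows four blue bottles upright between the posts. Red, yellow and green are still in the crate, and the bar is lying aside. Now the bar.

```bash
python3 -c "
from h import *
plan((.4755,.0200,.14,7))"
```

```text
move [-188.   -24.7   22. ] turn [-0.   0.1  0.5] rows>= 4.6
```

{"op": "carry_out", "data": {"commands": "-188 -25 22 0 0 0 1;-188 -25 22 0 0 0 1;-188 -25 22 0 0 0 1;-188 -25 22 0 0 0 1;-188 -25 22 0 0 0 1;-188 -25 22 0 0 0 1;-188 -25 22 0 0 0 1;-188 -25 22 0 0 0 1"}}

```text
time_s: 28.23
position: [0.477, 0.0185, 0.1398]
orientation: [0.661, 0.75, -0.0, 0.001]
ft_force: [-1.5, 0.5, 0.1]
gripper_width: 1.001
grip_force: 0.0
```

```bash
python3 -c "
from see import *
s=arm.state();print(s['position'])
plan((.4755,.0200,.0165,7))
p,d=look('scene');W=world('scene',d);H=cv2.cvtColor(p,cv2.COLOR_RGB2HSV)
m=(d>0)&near(W,.48,.02,.08)&(W[...,2]>.038)&(W[...,2]<.048)&(H[...,0]<16)&(H[...,1]>110)
print([np.round(q,4) for q in cv2.minAreaRect(W[m][:,:2].astype(np.float32))],m.sum())"
```

```text
[0.47698222 0.01849759 0.13981709]
move [  1.8  -1.4 123.3] turn [0.  0.1 0.3] rows>= 3.0
[array([0.4764, 0.0178]), array([0.0197, 0.0606]), np.float64(7.6269)] 134
```

{"op": "carry_out", "data": {"commands": "2 -1 40 0 0 0 1;2 -1 80 0 0 0 1;2 -1 110 0 0 0 1;2 -1 122 0 0 0 1;2 -1 122 0 0 0 1;2 -1 122 0 0 0 0;2 -1 122 0 0 0 0;2 -1 122 0 0 0 0;2 -1 122 0 0 0 0;2 -1 122 0 0 0 0;2 -1 122 0 0 0 0;2 -1 122 0 0 0 0", "squeeze": 60}}

```text
time_s: 29.28
position: [0.4758, 0.0207, 0.0187]
orientation: [0.66, 0.751, 0.0, 0.001]
ft_force: [-0.2, 0.8, 6.4]
gripper_width: 0.198
grip_force: 58.8
```

```bash
python3 -c "
from h import *
s=arm.state();print(s['position'],s['gripper_width'],s['grip_force'],s['ft_force'])
plan((.6230,.0207,.17,7.2),(.6230,.0207,.0990,7.2))"
```

```text
[0.475774   0.02071122 0.0187165 ] 0.1976113015358492 58.77417325973511 [-0.22257769  0.78617094  6.35980897]
move [ -19.   146.3 -150.9] turn [0.1 0.1 0.1] rows>= 5.1
move [-18.9 146.2 -79.9] turn [0.1 0.1 0.1] rows>= 4.0
```

{"op": "carry_out", "data": {"commands": "0 0 -40 0 0 0 0;0 0 -80 0 0 0 0;0 0 -120 0 0 0 0;0 0 -150 0 0 0 0;-5 36 -150 0 0 0 0;-10 72 -150 0 0 0 0;-14 108 -150 0 0 0 0;-19 146 -150 0 0 0 0;-19 146 -150 0 0 0 0;-19 146 -150 0 0 0 0;-19 146 -150 0 0 0 0"}}

```text
time_s: 30.2
position: [0.6207, 0.0208, 0.1663]
orientation: [0.66, 0.751, -0.001, -0.001]
ft_force: [-1.1, 0.3, -2.2]
gripper_width: 0.198
grip_force: 61.0
```

```bash
cat > b.py <<'E'
from see import *
s=arm.state();print(s['position'],s['gripper_width'])
for n in('top','scene'):
    p,d=look(n);W=world(n,d);H=cv2.cvtColor(p,cv2.COLOR_RGB2HSV)
    z=W[...,2];lo=s['position'][2]-.0187+.008
    m=(d>0)&near(W,.622,.02,.2)&(abs(z-lo)<.005)&(H[...,1]<60)&(H[...,2]>90)
    q=W[m][:,:2];w,V=np.linalg.eigh(np.cov(q.T));print(n,'bar',[np.round(k,4) for k in cv2.minAreaRect(q.astype(np.float32))],np.degrees(np.arctan2(V[1,1],V[0,1])).round(1)%180,m.sum())
plan((.6230,.0207,.1010,7.2))
E
python3 b.py
```

```text
[0.62074954 0.02075823 0.1663249 ] 0.1981947205382566
top bar [array([0.6207, 0.0219]), array([0.0408, 0.3307]), np.float64(7.2616)] 97.2 1132
scene bar [array([0.6199, 0.0197]), array([0.0408, 0.3323]), np.float64(7.3269)] 96.6 1386
move [-0.4  2.8 66.4] turn [-0.1  0.1  0.1] rows>= 1.6
```

{"op": "carry_out", "data": {"commands": "0 1 25 0 0 0 0;0 1 42 0 0 0 0;0 1 52 0 0 0 0;0 1 58 0 0 0 0;0 1 62 0 0 0 0;0 1 64 0 0 0 0;0 1 65 0 0 0 0;0 1 65 0 0 0 0"}}

```text
time_s: 30.97
position: [0.6234, 0.0207, 0.1034]
orientation: [0.66, 0.751, -0.0, 0.001]
ft_force: [0.5, -0.8, -2.9]
gripper_width: 0.198
grip_force: 60.9
```

```bash
python3 b.py
```

```text
[0.6234387  0.02072632 0.10339338] 0.19801808566351145
top bar [array([0.68  , 0.0278]), array([0.1545, 0.3331]), np.float64(7.2857)] 98.8 1053
scene bar [array([0.6217, 0.018 ]), array([0.0471, 0.3311]), np.float64(6.4331)] 96.6 1296
move [ 0.  -0.6  2.5] turn [0.1 0.1 0.1] rows>= 0.1
```

{"op": "carry_out", "data": {"commands": "0 -1 2 0 0 0 0;0 -1 3 0 0 0 0;0 -1 3 0 0 0 0"}}

```text
time_s: 31.32
position: [0.6225, 0.0206, 0.1007]
orientation: [0.66, 0.751, 0.0, 0.001]
ft_force: [-1.1, -0.1, 3.3]
gripper_width: 0.199
grip_force: 61.7
```

{"op": "carry_out", "data": {"commands": "0 0 0 0 0 0 1;0 0 0 0 0 0 1;0 0 0 0 0 0 1;0 0 0 0 0 0 1;0 0 0 0 0 0 1;0 0 0 0 0 0 1;0 0 -30 0 0 0 1;0 0 -70 0 0 0 1;0 0 -100 0 0 0 1;0 0 -100 0 0 0 1;0 0 -100 0 0 0 1"}}

```text
time_s: 32.23
position: [0.6239, 0.0207, 0.2024]
orientation: [0.66, 0.751, 0.001, 0.003]
ft_force: [0.8, 1.0, -0.2]
gripper_width: 1.002
grip_force: 0.0
```

```bash
python3 -c "
from h import *
s=arm.state();print(s['position'],s['joint_positions'].round(2))
plan((.5145,-.3147,.19,-84.8))"
```

```text
[0.62388809 0.02065666 0.20236651] [-0.07  0.48  0.17  1.25 -0.    1.37]
move [-318.6 -151.4   12.3] turn [ 0.4 -0.1 92.1] rows>= 12.9
```

Move to the isolator, and check bar, bottles and handle before switching on.

{"op": "carry_out", "data": {"commands": "-319 -151 12 0 0 92 1;-319 -151 12 0 0 92 1;-319 -151 12 0 0 92 1;-319 -151 12 0 0 92 1;-319 -151 12 0 0 92 1;-319 -151 12 0 0 92 1;-319 -151 12 0 0 92 1;-319 -151 12 0 0 92 1;-319 -151 12 0 0 92 1;-319 -151 12 0 0 92 1;-319 -151 12 0 0 92 1;-319 -151 12 0 0 92 1"}}

```text
time_s: 33.23
position: [0.5116, -0.315, 0.186]
orientation: [0.995, 0.095, -0.001, -0.001]
ft_force: [-0.0, 0.3, 0.2]
gripper_width: 1.001
grip_force: 0.0
```

{"op": "carry_out", "data": {"commands": "0 0 0 0 0 5 1;0 0 0 0 0 5 1;0 0 0 0 0 5 1"}}

```text
time_s: 33.48
position: [0.5122, -0.3144, 0.1866]
orientation: [0.998, 0.057, -0.001, -0.0]
ft_force: [-0.6, -0.5, 0.3]
gripper_width: 1.002
grip_force: 0.0
```

```bash
cat > chk.py <<'E'
from see import *
for n in('top','scene'):
    p,d=look(n);W=world(n,d);H=cv2.cvtColor(p,cv2.COLOR_RGB2HSV);z=W[...,2]
    m=(d>0)&near(W,.622,.02,.2)&(abs(z-.09)<.004)&(H[...,1]<60)&(H[...,2]>90)
    q=W[m];w,V=np.linalg.eigh(np.cov(q[:,:2].T));u=V[:,1]*np.sign(V[1,1])
    f=np.polyfit((q[:,:2]-q[:,:2].mean(0))@u,q[:,2],1)
    print(n,'bar',[np.round(k,4) for k in cv2.minAreaRect(q[:,:2].astype(np.float32))],np.degrees(np.arctan2(u[1],u[0])).round(1),'z',q[:,2].mean().round(4),'slope',f[0].round(4))
    m=(d>0)&near(W,.514,-.315,.06)&(z>.104)&(z<.118)&(H[...,1]>60)
    if m.sum()>20:print(n,'handle',cv2.minAreaRect(W[m][:,:2].astype(np.float32)))
    m=(d>0)&near(W,.62,.02,.17)&(z>.02)&(z<.08)&(H[...,0]>=95)&(H[...,0]<=125)&(H[...,1]>100)
    k,l,s,c=cv2.connectedComponentsWithStats(m.astype(np.uint8));print([(c[i].astype(int).tolist(),W[l==i].mean(0).round(3).tolist()) for i in range(1,k) if s[i,4]>12])
E
python3 - <<'E'
from chk import *
s=arm.state();print(s['position'],s['joint_positions'].round(2));plan((.5148,-.3147,.083,-84.8))
p=np.load('/tmp/scene.npz')['p'][90:310,90:380];cv2.imwrite('pics/bar.png',cv2.cvtColor(cv2.resize(p,None,fx=2.6,fy=2.6,interpolation=cv2.INTER_CUBIC),cv2.COLOR_RGB2BGR))
E
```

```text
top bar [array([0.6787, 0.0275]), array([0.155 , 0.3336]), np.float64(7.6727)] 98.7 z 0.0901 slope 0.0004
top handle ((0.5135462284088135, -0.31252312660217285), (0.08257212489843369, 0.01712311990559101), 4.29103946685791)
[]
scene bar [array([0.6253, 0.0189]), array([0.053, 0.331]), np.float64(6.0559)] 97.0 z 0.0902 slope -0.0012
scene handle ((0.5135161876678467, -0.3167695999145508), (0.08341534435749054, 0.01635780930519104), 5.108189582824707)
[([279, 210], [0.629, 0.096, 0.034]), ([268, 227], [0.636, 0.039, 0.033]), ([258, 243], [0.642, -0.014, 0.033]), ([248, 259], [0.649, -0.065, 0.034])]
[ 0.51254199 -0.31451115  0.18723026] [-0.66  0.45  0.07  1.2  -0.    2.37]
move [  2.3   0.4 104.2] turn [0.  0.1 1.3] rows>= 2.5
```

View pics/bar.png

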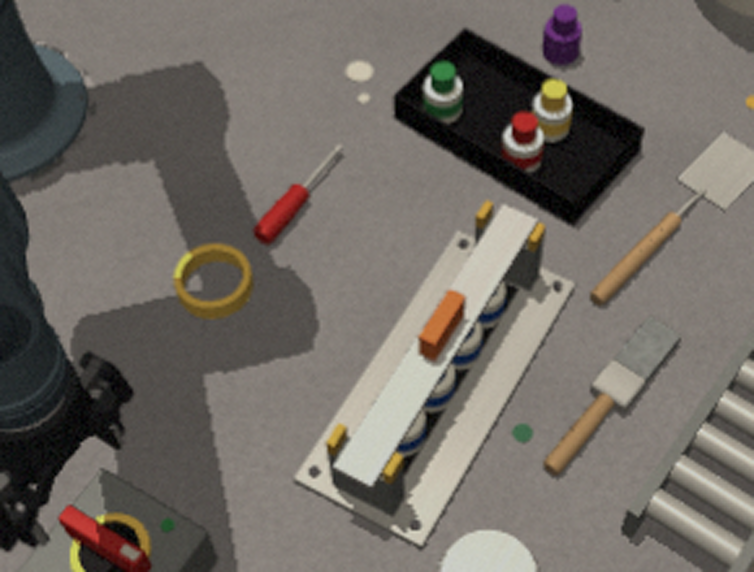

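The crop shows the bar flat on both posts between the cheeks, with the four bottles upright under it. The handle is at off, so I can switch on.

{"op": "carry_out", "data": {"commands": "2 0 40 0 0 1 1;2 0 80 0 0 1 1;2 0 104 0 0 1 1;2 0 104 0 0 1 1;2 0 104 0 0 1 1;2 0 104 0 0 1 0;2 0 104 0 0 1 0;2 0 104 0 0 1 0;2 0 104 0 0 1 0;2 0 104 0 0 1 0;2 0 104 0 0 1 0;2 0 104 0 0 1 0", "squeeze": 40}}

```text
time_s: 34.58
position: [0.5153, -0.3151, 0.085]
orientation: [0.999, 0.047, 0.001, 0.001]
ft_force: [-0.5, 0.8, 6.2]
gripper_width: 0.18
grip_force: 41.1
```

{"op": "carry_out", "data": {"commands": "0 0 0 0 0 -6 0;0 0 0 0 0 -12 0;0 0 0 0 0 -18 0;0 0 0 0 0 -24 0;0 0 0 0 0 -30 0;0 0 0 0 0 -36 0;0 0 0 0 0 -42 0;0 0 0 0 0 -48 0;0 0 0 0 0 -54 0;0 0 0 0 0 -60 0;0 0 0 0 0 -60 0;0 0 0 0 0 -60 0"}}

```text
time_s: 35.58
position: [0.5146, -0.3141, 0.085]
orientation: [0.842, 0.54, 0.0, 0.0]
ft_force: [-2.9, 3.1, 6.7]
gripper_width: 0.182
grip_force: 41.5
```

{"op": "carry_out", "data": {"commands": "0 0 0 0 0 0 1;0 0 0 0 0 0 1;0 0 0 0 0 0 1;0 0 0 0 0 0 1;0 0 0 0 0 0 1;0 0 0 0 0 0 1;0 0 -40 0 0 0 1;0 0 -80 0 0 0 1;0 0 -110 0 0 0 1;60 0 -110 0 0 0 1;100 0 -110 0 0 0 1;100 0 -110 0 0 0 1"}}

```text
time_s: 36.58
position: [0.5584, -0.2205, 0.1951]
orientation: [0.841, 0.541, 0.001, 0.001]
ft_force: [0.1, -0.8, -0.0]
gripper_width: 0.997
grip_force: 0.0
```

Run:
```python
from chk import *
print(arm.state()['position'],arm.state()['ft_force'])
p=np.load('/tmp/scene.npz')['p'];cv2.imwrite('pics/end.png',cv2.cvtColor(cv2.resize(p,None,fx=1.5,fy=1.5,interpolation=cv2.INTER_CUBIC),cv2.COLOR_RGB2BGR))
```

```text
top bar [array([0.6732, 0.0269]), array([0.1557, 0.3385]), np.float64(9.9057)] 99.2 z 0.0901 slope 0.0005
[]
scene bar [array([0.6196, 0.0178]), array([0.048 , 0.3305]), np.float64(6.8199)] 97.1 z 0.0901 slope -0.0008
scene handle ((0.5136629939079285, -0.31638580560684204), (0.0821400135755539, 0.017673630267381668), 64.22715759277344)
[([278, 210], [0.629, 0.094, 0.034]), ([268, 227], [0.636, 0.04, 0.034]), ([258, 243], [0.643, -0.013, 0.034]), ([248, 259], [0.65, -0.066, 0.035])]
[ 0.55766503 -0.22090374  0.19419453] [ 0.40137882 -0.26945611 -0.64515671]
```

View pics/end.png

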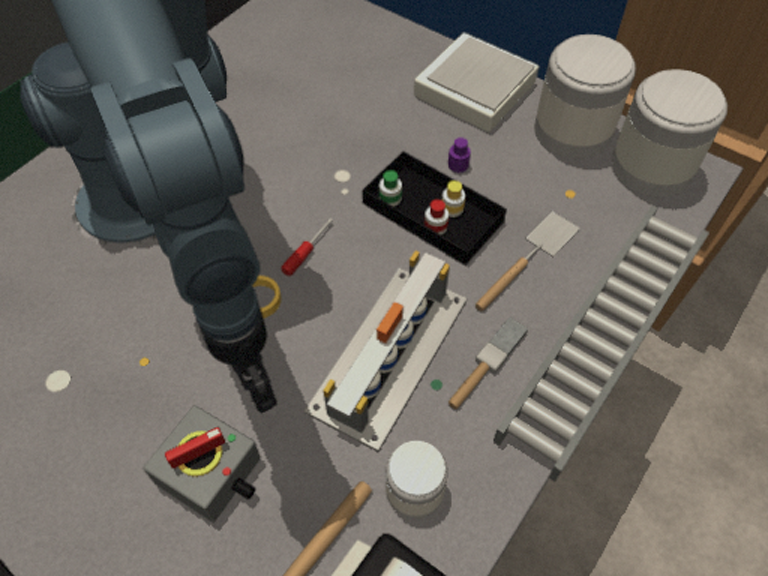

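The final view shows the pointer at the green dot, handle about 59° from off. The bar is seated over the four bottles, the other colours are in the crate, and the arm is clear of everything.

```bash
python3 -c "
from cell import arm
print(arm.finish_job())"
```

```text
the job is handed in; nothing more can be done
None
```

I finished the job and handed it in, but no verdict came back. The last camera check showed all four blue bottles upright in the cradle row, the bar flat across both posts, the isolator on, and the red, yellow and green bottles still in the crate.

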